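# Take the grating head off its bayonet mount and set it on the draining rack

### The job

Take the grating head off the cheese-grating machine for washing: press its release button right down, turn the head a quarter turn anticlockwise (seen from above), lift it off and stand it upright, foot down, on the two rails of the draining rack. Let go of it there, do not drop it, and leave the cheeses and the jar where they are.

Things in the scene. Friction and masses are not known exactly. Their poses are not given: they have to be found in the camera images.
- machine: Fixed white box housing, flat deck 80 mm above the table, -105 to +130 mm in its x, +-95 mm in y. Origin on the table under the mount's upright axis. Round the axis on the deck: aluminium mount ring, 80 mm outside, 15 mm high; its two lips hold the head down until it has turned at least 60 degrees; a stop ends the turn at about 92. Machine and rack may swap sides; machine yaw within 0.3 rad.
- head: Loose steel grating head, 0.45 kg. Origin: centre of its foot's underside, 80 mm above the machine's origin, axes as the machine's while locked. Foot 44 mm across with two lugs to 31.5 mm along +-x; drum 84 mm across, z 18-48 mm; lever 12 mm wide, z 22-30 mm, out to 94 mm from the axis at 135 degrees from +x towards +y. Unlocks anticlockwise, turns easily; lifted straight up 20 mm it is clear.
- lever_post (a point): Mid-height of the black upright post near the lever's end: 12 mm diameter, 85 mm from the head's axis, from 30 to 62 mm above the head's origin (this point 46). Push it sideways to turn the head. While locked it lies towards the robot and its left from the axis.
- grip (a point): On the head's axis inside the black upright grip bar on the drum: bar 52 mm long along the head's x, 14 mm thick along its y, 48 to 78 mm above the head's origin; this point 65 mm above it. Pinch the bar across its thickness.
- release (a joint): Travel of the release button, m: 0 up, 0.012 right down. It slides down with about 3 N and stays where it is left. A thin pin that moves with it stands beside the lever and blocks the turn while up; when right down, the lever passes over button and pin.
- release_top (a point): Centre of the top of the round grey button pad, 24 mm across, on a low black housing on the machine's deck, beside the lever on its anticlockwise side, 77 mm from the mount's axis. Its top is 30 mm above the deck while up (level with the lever's top), 18 mm right down. Pad's centre about 35 mm from the lever's middle line.
- rack: Fixed steel draining rack, 170 mm long along its x, base 90 mm wide: two parallel rails along x, each 10 mm wide, middles 32 mm apart (42 mm over their outsides), tops 85 mm above the table. Origin on the table under its centre.
- rack_top (a point): Centre of the rack at the height of the rail tops, midway between the rails; axes as the rack's. The head's foot stands across both rails.
- goat_a: Bystander to leave alone: small cream round cheese, 52 mm across, 30 mm high. Origin at the centre of its underside.
- goat_b: Bystander to leave alone: small cream round cheese, 52 mm across, 42 mm high. Origin at the centre of its underside.
- heart: Bystander to leave alone: cream heart-shaped cheese, about 75 mm, 24 mm high. Origin at the centre of its underside.
- wedge: Bystander to leave alone: three-cornered cream cheese with a brown top, 104 mm sides, 48 mm high. Origin at the centre of its underside.
- octagon: Bystander to leave alone: eight-sided wrapped cheese with a paper disc, 90 mm across, 28 mm high. Origin at the centre of its underside.
- jar: Bystander to leave alone: glass jar, 60 mm across, 85 mm high. Origin at the centre of its underside.
- block: Bystander to leave alone: brown block of cheese, 70 x 50 x 40 mm. Origin at the centre of its underside.

How it is judged:
On the way, in this order (a step that is already met when the one before it is completed fails the run):
1. the release button is pressed down (at least 10 of 12 mm) while the head is still locked (value of joint release above 0.01 m and angle between the x axis of head and the x axis of machine, either way round below 0.35 rad and z of head in the frame of machine below 0.086 m), for 0.1 s.
2. the head is turned about a quarter turn (at least 70 degrees) while it sits in the mount (angle between the x axis of head and the y axis of machine, either way round below 0.35 rad and z of head in the frame of machine below 0.086 m and horizontal distance between head and machine below 0.008 m), for 0.1 s.
3. the head is lifted clear of the mount (z of head in the frame of machine above 0.105 m), for 0.1 s.
At the end, for the whole second after the job is handed in: The head stands upright (within 0.08 rad), foot down and at rest on the rack's two rails: its origin within 4 mm of the height of the rail tops, within 80 mm of the rack's centre along the rails and 18 mm across them (z of head in the frame of rack_top between -0.004 and 0.004 m and x of head in the frame of rack_top between -0.08 and 0.08 m and y of head in the frame of rack_top between -0.018 and 0.018 m and angle between head's own z axis and vertical below 0.08 rad and linear speed of head below 0.02 m/s and angular speed of head below 0.1 rad/s); the robot touches nothing.
It fails at once if the head is dropped or tipped over (off towards the table, or tilted more than 0.6 rad) (height (world z) of head below 0.06 m or angle between head's own z axis and vertical above 0.6 rad).
It fails at once if the head falls faster than 0.6 m/s (linear speed of head above 0.6 m/s and contact force between the fingers and head below 0.2 N).
It fails at once if a cheese or the jar is moved more than 30 mm (distance of any of goat_a, goat_b, heart, wedge, octagon, jar, block from where it was at the start of the episode above 0.03 m).
It also fails if it takes over 64 s, if anything falls off the work surface, if the arm or the gripper's body presses on something with over 40 N, if the wrist force passes 120 N, or if a joint passes its speed limit or range.

### The arm

A 6-joint arm with a two-finger parallel gripper is mounted at the origin on the work surface. World frame = base frame: x ahead of the robot, y to its left, z up, the work surface at z = 0. Lengths are in m, angles in rad, forces in N, time in s.
With the tool pointing down it reaches from about 0.275 to 0.725 m from the base axis. Payload 5.6 kg.
Tool frame: the origin (TCP) lies at the centre of the arm's flange, where the gripper is bolted on; the fingertips stand 173 mm ahead of it and the grasp point (between the pads) lies 155 mm ahead of it; z points along the fingers, y is the direction in which the jaws open and shut (so a half turn about z gives the same grasp; the last joint's range is limited). The gripper opens to 85 mm and grips with 20 to 120 N. Pads are 22 mm wide; open, the fingers measure 114 mm over their backs; the gripper's body (76 mm by 85 mm) begins 54 mm behind the grasp point. The pads swing forward as they close: fully open they stand 13 mm farther back than shut.
Start: joints at [1.46, 0.255, 0.108, 0, -1.424, -0.285], TCP at [0.212, 0.507, 0.405] pointing down, gripper open.
Joint ranges: [-2.95, 2.95], [-1.21, 1.97], [-1.09, 1.5], [-2.87, 1.71], [-2.94, -0.07], [-3.05, 3.05]. Speed limits (rad/s): [2.57, 2.57, 3.14, 3.14, 3.14, 3.14].

### API

Orientations are given as a unit quaternion [w, x, y, z].
In Python, from plant import ctrl gives the robot as it stands.
- The arm moves only by the shell command python3 -m creep 'ROWS' [FORCE]. ROWS is JSON, a list of rows, each a list of 5 numbers: the shift along the tool's x, y, z in mm, then the turn about the tool's z in degrees, then the closure, from -1 (fully open) to 1 (shut), so that 0 is half open. In form: [[tx, ty, tz, roll, hand], ...]. A call has 1 to 20 rows; each row shifts and turns the pose as measured when the row begins, along the tool's axes as they then stand; what a row does not reach is not made up. A row lasts 1/10 s, in which the tool goes at most 50 mm and 8.59 degrees, less where a joint would pass 70% of its speed; a pose out of reach is approached as far as the arm can. A call is refused whole if a number of a shift passes 50 or a number of a turn 8.59, either way. A call with a gripper value outside its range is refused whole. The fingers move at their own pace and stop on an object; FORCE is the grip in N (left out, the last holds). Time passes only in rows, so rows that do not move let the fingers close. It gives the time, the measured TCP pose, the force and the opening at its end, in the units of the state.
- ctrl.get_obs(): the state, without advancing time (a new reading comes with each control period).
- ctrl.grab_frame(name): name is "side" or "top"; returns the picture (420x560x3 uint8, blue, green, red); there is no depth.
- ctrl.camera_model(name): a dict with "intrinsics" (3x3 intrinsics, pixels), "origin" and "rotation" of the camera in the world. Camera axes: x right, y down, z forward; pixel columns grow to the right and rows downward; lengths in m; the calibration is good to about 2 mm. A picture is of the moment at which its call begins. camera_model takes no time and is no camera call.
- ctrl.sign_off(): hands the job in, once; it reports no verdict.
Trained networks look in the newest picture that a camera, given by its name, has taken for a name from the list of things; names that differ only in an ending like _2 or _b are one class to them, and where a whole thing is asked for, a point or a joint stands for the part that bears it (a point fixed in the world has none). Each returns a list of dicts, best first, with "conf" (0 to 1); they miss things now and then, are a little off and sometimes report something else, mostly with a low value. They report only what shows in the picture. A call takes as long as a camera call.
- ctrl.boxes_of(target, camera): "rect" ([left, top, width, height] as shares, 0 to 1, of the picture: columns of its width, rows of its height, round what is visible of it).
- ctrl.outline_of(target, camera): "region" (420x560 bool, what is visible of it) and "rect" ([left, top, width, height] as shares, 0 to 1, of the picture: columns of its width, rows of its height, round what is visible of it).
The state is a dict: "t": time; "q": joint angles; "qd": joint speeds; "joint_torque": joint torques, N m; "eef_pos": TCP position; "orientation": TCP orientation; "wrist_force": force on the tool from outside, world axes, zero at the start; "torque": the same for the moment, N m; "gripper_width": opening from 0.0 (shut) to 1.0 (fully open).
Only numpy, scipy, OpenCV 4.12 (cv2) and the standard library are available. Lean on these libraries where they do the work, as an engineer would, in place of code of your own. Each camera call takes 0.05 s, during which the arm holds its last target.

## Working session

There is one attempt and no reset: what is moved stays moved. The work goes in short steps, Python scripts to look and compute and a shell command to move; the robot and the scene stay as the last step left them, time stands still between calls to the robot, and variables do not carry over. Pictures are saved under pics/ and viewed, and the job is handed in when it is done.

```bash
ls; mkdir -p pics
python3 - <<'E'
from plant import ctrl
import cv2
for n in("side","top"):
    f=ctrl.grab_frame(n);cv2.imwrite(f"pics/{n}0.png",f)
    m=ctrl.camera_model(n);print(n,m)
print(ctrl.get_obs())
E
```

```text
pics
side {'intrinsics': array([[385.79903489,   0.        , 281.69470545],
       [  0.        , 385.79903489, 209.74926131],
       [  0.        ,   0.        ,   1.        ]]), 'origin': array([ 0.40563807, -0.6258325 ,  0.91012606]), 'rotation': array([-0.32742441,  0.94104451, -0.08301049,  0.01837794])}
top {'intrinsics': array([[513.5547878 ,   0.        , 277.56909281],
       [  0.        , 513.5547878 , 204.10913812],
       [  0.        ,   0.        ,   1.        ]]), 'origin': array([ 0.27534361, -0.0163446 ,  1.70335737]), 'rotation': array([ 0.05317112, -0.70377534,  0.70724502, -0.04095835])}
{'t': 0.1, 'q': array([ 1.45959252e+00,  2.55704047e-01,  1.07146961e-01, -4.38029231e-04,
       -1.42391790e+00, -2.84608905e-01]), 'qd': array([ 1.82790422e-04, -2.90951341e-03,  3.38464745e-03,  1.75480860e-03,
       -4.37847542e-05,  5.37253209e-04]), 'joint_torque': array([-2.28820871e-03, -3.87606311e+01,  2.38473058e+01,  5.37789479e+00,
       -3.81605831e-03,  5.50744261e-06]), 'eef_pos': array([0.2119328 , 0.50737232, 0.40388016]), 'orientation': array([ 8.54934996e-04,  9.80473666e-01, -1.96648517e-01, -1.43134898e-04]), 'wrist_force': array([-0.12110553,  0.92315494,  0.87922963]), 'torque': array([-0.01975803, -0.01324293, -0.0446248 ]), 'gripper_width': 0.9951779128176318}
```

View pics/side0.png

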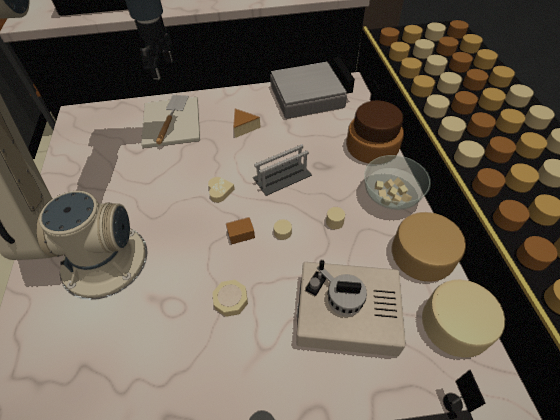

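View pics/top0.png

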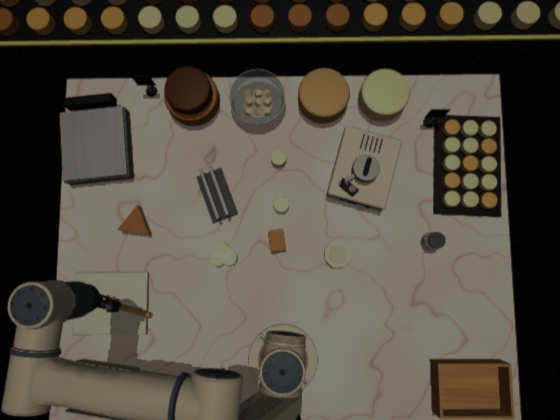

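The side view shows the machine at about (350,305) with its grip at (348,287), post at (321,266) and button at (315,283). The rack is at (283,170). In the top view the machine is at (365,168) and the rack at (217,195). Next I'll get detections and back-project them.

```bash
cat > h.py <<'E'
import numpy as np, cv2
from scipy.spatial.transform import Rotation as R
from scipy.optimize import least_squares
from plant import ctrl
def cam(n):
    m=ctrl.camera_model(n);q=m['rotation'];return m['intrinsics'],np.array(m['origin']),R.from_quat([q[1],q[2],q[3],q[0]])
def back(n,u,v,z):
    K,o,r=cam(n);d=r.apply(np.linalg.solve(K,[u,v,1.]));return o+d*(z-o[2])/d[2]
def proj(n,P):
    K,o,r=cam(n);c=r.inv().apply(np.atleast_2d(P)-o);p=c@K.T;return p[:,:2]/p[:,2:]
def tri(uvs):
    A=[];b=[]
    for n,uv in uvs.items():
        K,o,r=cam(n);d=r.apply(np.linalg.solve(K,[*uv,1.]));d/=np.linalg.norm(d)
        M=np.eye(3)-np.outer(d,d);A.append(M);b.append(M@o)
    A=np.vstack(A);b=np.hstack(b);return np.linalg.lstsq(A,b,rcond=None)[0],None
E
python3 - <<'E'
from h import *
for n in("side","top"):
    ctrl.grab_frame(n)
    for t in("machine","head","lever_post","grip","release_top","rack"):
        for d in ctrl.outline_of(t,n)[:2]:
            m=d['region'];ys,xs=np.nonzero(m)
            print(n,t,round(d['conf'],2),np.round(np.array(d['rect'])*[560,420,560,420],1),m.sum(),xs.mean().round(1),ys.mean().round(1))
            np.save(f"/tmp/{n}_{t}.npy",m) if d['conf']>.5 else 0
f=ctrl.grab_frame("side")
cv2.imwrite("pics/s1.png",cv2.resize(f[245:365,285:415],None,fx=6,fy=5,interpolation=cv2.INTER_CUBIC)[:600])
g=ctrl.grab_frame("top")
cv2.imwrite("pics/t1.png",cv2.resize(g[120:215,320:410],None,fx=6,fy=6,interpolation=cv2.INTER_CUBIC))
cv2.imwrite("pics/sr1.png",cv2.resize(f[135:205,240:325],None,fx=8,fy=8,interpolation=cv2.INTER_CUBIC))
E
```

```text
side machine 0.84 [295.2 260.6 108.7  93.9] 7613 351.4 312.1
side head 0.86 [314.6 259.2  52.9  54.1] 1343 344.3 291.0
side lever_post 0.79 [316.  260.4  51.5  52.7] 1283 344.5 291.4
side lever_post 0.68 [252.2 144.2  60.3  49.1] 1699 281.9 170.4
side grip 0.77 [317.5 257.1  47.2  55.7] 1363 344.3 290.9
side grip 0.64 [308.8 272.5  12.8  15.3] 116 314.6 281.7
side rack 0.82 [251.6 145.4  62.7  50.8] 1681 282.0 170.3
top machine 0.56 [329.4 127.8  70.8  79.1] 3717 363.8 168.9
top head 0.68 [340.8 152.9  37.3  32.1] 665 363.7 169.4
top lever_post 0.88 [344.5 153.2  31.2  29.4] 633 364.2 168.7
top lever_post 0.21 [422.4 234.1  22.8  17.8] 345 433.3 240.6
top grip 0.95 [338.6 153.7  45.1  26.6] 568 364.6 169.0
top release_top 0.55 [349.2 186.3   6.9   7.6] 33 351.4 188.6
top rack 0.65 [195.8 164.   41.7  56.1] 1325 216.7 194.9
```

View pics/s1.png

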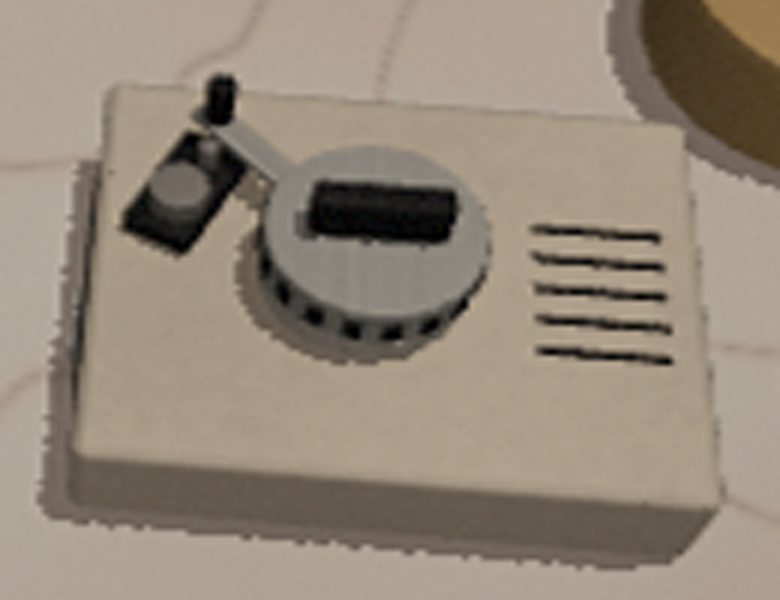

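View pics/t1.png

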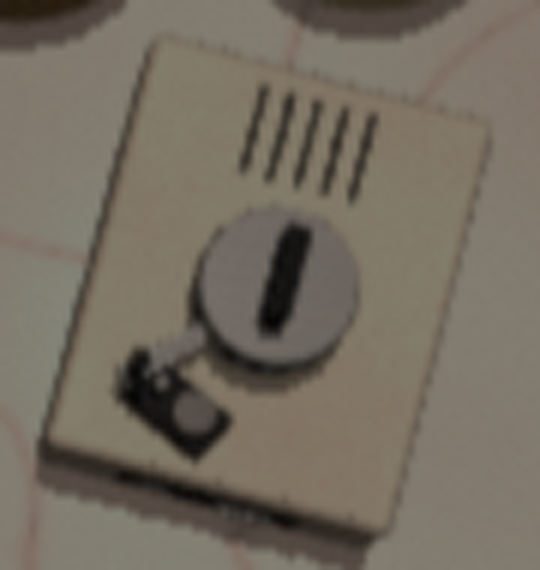

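View pics/sr1.png

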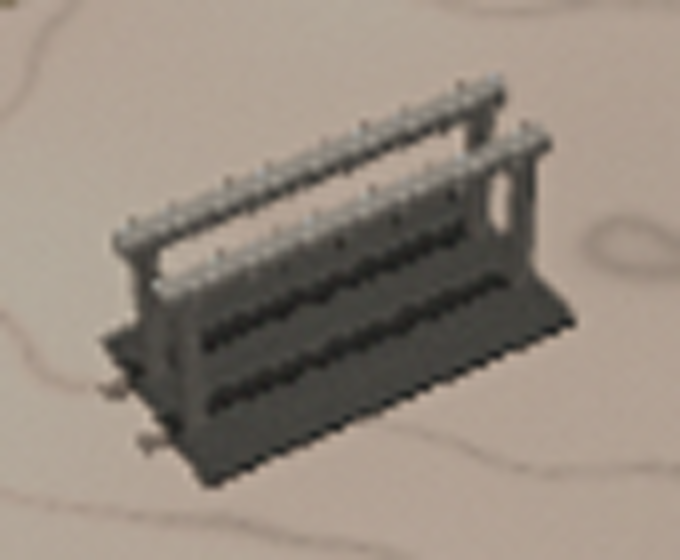

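```bash
cat > fit.py <<'E'
from h import *
def un(p,fx,fy,ox,oy): p=np.array(p,float);return np.c_[(p[:,0]+.5)/fx-.5+ox,(p[:,1]+.5)/fy-.5+oy]
D=np.array([[.130,.095,.08],[.130,-.095,.08],[-.105,-.095,.08],[-.105,.095,.08]])
post=[[-.0601,.0601,.142]]
grip=[[.026,0,.158],[-.026,0,.158]]
M=np.vstack([D,post])
T=un([[155,40],[488,122],[388,535],[45,440],[136,358]],6,6,320,120)
S=un([[683,127],[718,508],[75,455],[112,86],[222,78]],6,5,285,245)
def w(p,M): c,s=np.cos(p[2]),np.sin(p[2]);return np.c_[p[0]+c*M[:,0]-s*M[:,1],p[1]+s*M[:,0]+c*M[:,1],M[:,2]]
def f(p,i=None): W=w(p,M);return np.r_[(proj("top",W)-T).ravel(),(proj("side",W)-S).ravel()]
r=least_squares(f,[.58,-.25,-.2],loss='soft_l1');print("machine",r.x);print(f(r.x).reshape(2,-1,2).round(1))
for sl,nm in((0,"top"),(1,"side")):
    q=least_squares(lambda p:f(p).reshape(2,-1)[sl],r.x,loss='soft_l1').x;print(nm,q)
p=r.x
pts=dict(axis=[0,0,.08],button=None)
print("drumtop",proj("top",w(p,np.array([[0,0,.128]]))),proj("side",w(p,np.array([[0,0,.128]]))))
print("blade centre top seen",un([[278,287]],6,6,320,120),un([[382,232]],6,5,285,245))
bt=un([[196,414]],6,6,320,120)[0];bs=un([[180,190]],6,5,285,245)[0]
print("button",back("top",*bt,.11),back("side",*bs,.11),"tri",tri({"top":bt,"side":bs})[0])
th=np.deg2rad(135)+np.arcsin(35/77);print("button pred",w(p,np.array([[.077*np.cos(th),.077*np.sin(th),.11]])))
print("post",w(p,np.array([[-.0601,.0601,.126]])))
RS=un([[116,238],[500,87],[160,287],[547,137]],8,8,240,135)
print("rails side",np.array([back("side",*x,.085) for x in RS]).round(4))
for n in("goat_a","goat_b","heart","wedge","octagon","jar","block"):pass
E
python3 fit.py
python3 - <<'E'
from h import *
f=ctrl.grab_frame("top")
cv2.imwrite("pics/tr1.png",cv2.resize(f[155:230,185:250],None,fx=8,fy=8,interpolation=cv2.INTER_CUBIC))
E
```

```text
machine [ 0.59960016 -0.2646006  -0.27611252]
[[[-0.4 -1.1]
  [ 1.1  0.3]
  [ 0.1  1.1]
  [-0.7  1.1]
  [ 0.4  0.8]]

 [[ 1.  -1.7]
  [ 2.3  0.2]
  [-0.6 -0.1]
  [-0.4 -1.5]
  [ 0.4  0.9]]]
top [ 0.60152355 -0.26447658 -0.27565098]
side [ 0.59827709 -0.26476892 -0.2799584 ]
drumtop [[365.72551864 167.61240479]] [[347.68128055 290.10546803]]
blade centre top seen [[365.91666667 167.41666667]] [[348.25 291.  ]]
button [ 0.53664956 -0.223536    0.11      ] [ 0.5346932  -0.22458578  0.11      ] tri [ 0.5359245  -0.22372234  0.10844243]
button pred [[ 0.53560269 -0.22178327  0.11      ]]
post [[ 0.55816091 -0.19039273  0.126     ]]
rails side [[0.4467 0.2058 0.085 ]
 [0.6051 0.26   0.085 ]
 [0.4596 0.1773 0.085 ]
 [0.6172 0.2289 0.085 ]]
```

View pics/tr1.png

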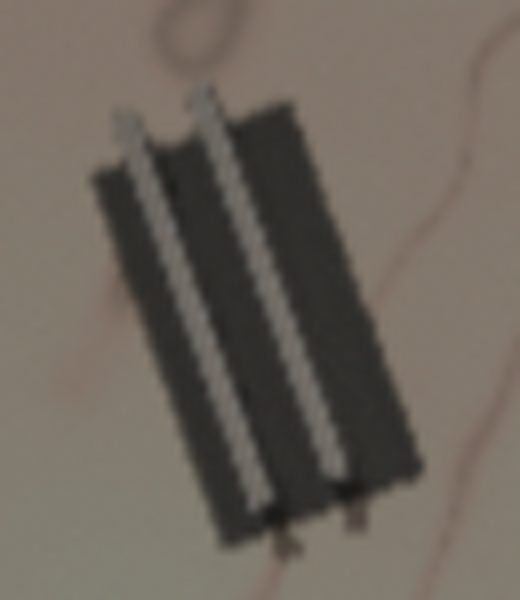

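Run:
```python
from h import *
P=np.array([[125,118],[262,507],[200,92],[340,474]],float)
w=[back("top",(a+.5)/8-.5+185,(b+.5)/8-.5+155,.085) for a,b in P];w=np.array(w);print(w.round(4));print(w.mean(0),[np.arctan2(*(w[i]-w[i+1])[1::-1]) for i in(0,2)])
S=np.array([[.6051,.26],[.4467,.2058],[.6172,.2289],[.4596,.1773]]);print(S.mean(0),[np.arctan2(*(S[i]-S[i+1])[1::-1]) for i in(0,2)])
ctrl.grab_frame("top");ctrl.grab_frame("side")
for n,h in(("goat_a",.03),("heart",.024),("wedge",.048),("octagon",.028),("jar",.085),("block",.04)):
  for c in("top","side"):
    for d in ctrl.boxes_of(n,c)[:3]:
      r=np.array(d['rect'])*[560,420,560,420]
      print(n,c,round(d['conf'],2),back(c,r[0]+r[2]/2,r[1]+r[3]/2,h/2)[:2].round(3))
print(ctrl.get_obs()['t'])
```

```text
[[0.6068 0.2599 0.085 ]
 [0.4492 0.2028 0.085 ]
 [0.6172 0.2298 0.085 ]
 [0.4622 0.1719 0.085 ]]
[0.53385102 0.21607571 0.085     ] [np.float64(0.3475254697654006), np.float64(0.35734808860282374)]
[0.53215 0.218  ] [np.float64(0.3296838975899221), np.float64(0.31641116959206295)]
goat_a top 0.79 [0.652 0.005]
goat_a top 0.77 [ 0.498 -0.002]
goat_a side 0.72 [0.655 0.018]
goat_a side 0.61 [0.499 0.003]
heart top 0.86 [0.336 0.196]
heart top 0.24 [0.444 0.491]
heart side 0.6 [0.341 0.195]
wedge top 0.84 [0.444 0.485]
wedge side 0.92 [0.446 0.479]
octagon top 0.95 [ 0.33  -0.179]
octagon side 0.78 [ 0.329 -0.178]
jar side 0.68 [ 0.377 -0.462]
block top 0.82 [0.378 0.015]
block side 0.81 [0.384 0.02 ]
block side 0.5 [0.34  0.183]
block side 0.46 [0.447 0.473]
1.65
```

Both cameras agree within about 3 mm. The machine is at (0.600, -0.264) with yaw -0.276. The button is at (0.536, -0.223, top 0.109), which matches the given 77/35 mm geometry. The rack is at (0.533, 0.217) with yaw 0.34. I'll close the hand and travel to above the button.

```bash
cat >> h.py <<'E'
def st():
    o=ctrl.get_obs();w,x,y,z=o['orientation'];r=R.from_quat([x,y,z,w]);X=r.apply([1,0,0]);
    print("t",round(o['t'],2),"p",o['eef_pos'].round(4),"yaw",round(np.degrees(np.arctan2(X[1],X[0])),2),"tilt",round(np.degrees(np.arccos(-r.apply([0,0,1])[2])),2),"F",o['wrist_force'].round(1),"T",o['torque'].round(2),"g",round(o['gripper_width'],3),"q1,6",o['q'][[0,5]].round(2));return o,r
def to(x,y,z):
    o,r=st();print("tool mm",(r.inv().apply(np.array([x,y,z])-o['eef_pos'])*1000).round(1))
E
python3 -m creep '[[29,27,0,0,1],[29,27,0,0,1],[29,27,0,0,1],[29,27,0,0,1],[29,27,0,0,1],[29,27,0,0,1],[29,27,0,0,1],[29,27,0,0,1],[29,27,0,0,1],[29,27,0,0,1],[29,27,0,0,1],[29,27,0,0,1],[29,27,0,0,1],[29,27,0,0,1],[29,27,0,0,1],[29,27,0,0,1],[29,27,0,0,1],[29,27,0,0,1]]' 40
python3 -c "
from h import *
to(.536,-.2235,.30)"
```

```text
t: 3.45
eef_pos: [0.5149, -0.1649, 0.4068]
orientation: [-0.003, 0.981, -0.192, 0.004]
wrist_force: [0.5, 0.1, 0.3]
gripper_width: -0.004
t 3.45 p [ 0.5149 -0.1649  0.4068] yaw -22.14 tilt 0.55 F [0.5 0.1 0.3] T [ 0.11 -0.11 -0.01] g -0.004 q1,6 [-0.02  1.21]
tool mm [ 40.9  47.  106.8]
```

```bash
python3 -m creep '[[20,24,10,0,1],[20,22,25,0,1],[0,0,35,0,1],[0,0,34,0,1],[0,0,0,0,1]]'
python3 - <<'E'
from h import *
to(.536,-.2235,.30)
f=ctrl.grab_frame("side");cv2.imwrite("pics/s2.png",cv2.resize(f[215:335,275:405],None,fx=6,fy=5,interpolation=cv2.INTER_CUBIC))
E
```

```text
t: 3.95
eef_pos: [0.5377, -0.231, 0.2989]
orientation: [-0.002, 0.981, -0.196, 0.005]
wrist_force: [-1.4, 0.2, -0.5]
gripper_width: -0.004
t 3.95 p [ 0.5377 -0.231   0.2989] yaw -22.57 tilt 0.61 F [-1.4  0.2 -0.5] T [ 0.06  0.09 -0.04] g -0.004 q1,6 [-0.14  1.32]
tool mm [-4.5 -6.3 -1.1]
```

View pics/s2.png

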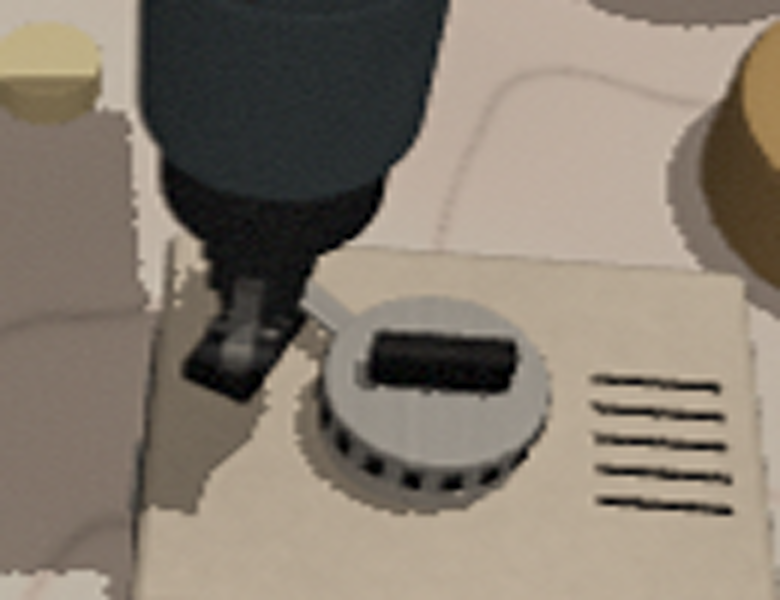

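The picture shows the closed fingers right over the pad at (240,330) in the crop, clear of the lever. I'll correct by a few mm, then press.

```bash
python3 -m creep '[[-4,-6,0,0,1],[0,0,0,0,1],[0,0,8,0,1],[0,0,8,0,1],[0,0,5,0,1],[0,0,0,0,1]]'
python3 - <<'E'
from h import *
to(.536,-.2235,.271)
E
```

```text
t: 4.6
eef_pos: [0.5395, -0.2229, 0.2878]
orientation: [-0.001, 0.981, -0.194, 0.014]
wrist_force: [-0.8, -0.2, -0.9]
gripper_width: 0.001
t 4.6 p [ 0.5395 -0.2229  0.2878] yaw -22.34 tilt 1.6 F [-0.8 -0.2 -0.9] T [0.   0.07 0.05] g 0.001 q1,6 [-0.12  1.3 ]
tool mm [-3.4  2.  16.7]
```

```bash
cat >> h.py <<'E'
def tip(l=.173):
    o,r=st();z=r.apply([0,0,1]);print("axis",z.round(4),"tip",(o['eef_pos']+l*z).round(4))
E
python3 -m creep '[[-1,1,8,0,1],[0,0,8,0,1],[0,0,0,0,1]]'
python3 -c "
from h import *
tip()"
```

```text
t: 4.9
eef_pos: [0.5391, -0.2237, 0.2717]
orientation: [-0.0, 0.981, -0.193, 0.015]
wrist_force: [0.8, -0.1, 0.3]
gripper_width: 0.002
t 4.9 p [ 0.5391 -0.2237  0.2717] yaw -22.32 tilt 1.75 F [ 0.8 -0.1  0.3] T [ 0.02  0.14 -0.06] g 0.002 q1,6 [-0.13  1.31]
axis [ 0.0301 -0.005  -0.9995] tip [ 0.5443 -0.2245  0.0988]
```

```bash
python3 -m creep '[[0,0,4,0,1],[0,0,0,0,1]]'
python3 - <<'E'
from h import *
tip()
f=ctrl.grab_frame("side");cv2.imwrite("pics/s3.png",cv2.resize(f[235:335,285:395],None,fx=7,fy=6,interpolation=cv2.INTER_CUBIC))
E
```

```text
t: 5.1
eef_pos: [0.539, -0.2236, 0.2718]
orientation: [0.0, 0.981, -0.193, 0.016]
wrist_force: [0.1, 0.7, -0.0]
gripper_width: 0.002
t 5.1 p [ 0.539  -0.2236  0.2718] yaw -22.25 tilt 1.88 F [ 0.1  0.7 -0. ] T [-0.02  0.06  0.01] g 0.002 q1,6 [-0.12  1.31]
axis [ 0.0321 -0.0066 -0.9995] tip [ 0.5446 -0.2248  0.0989]
```

View pics/s3.png

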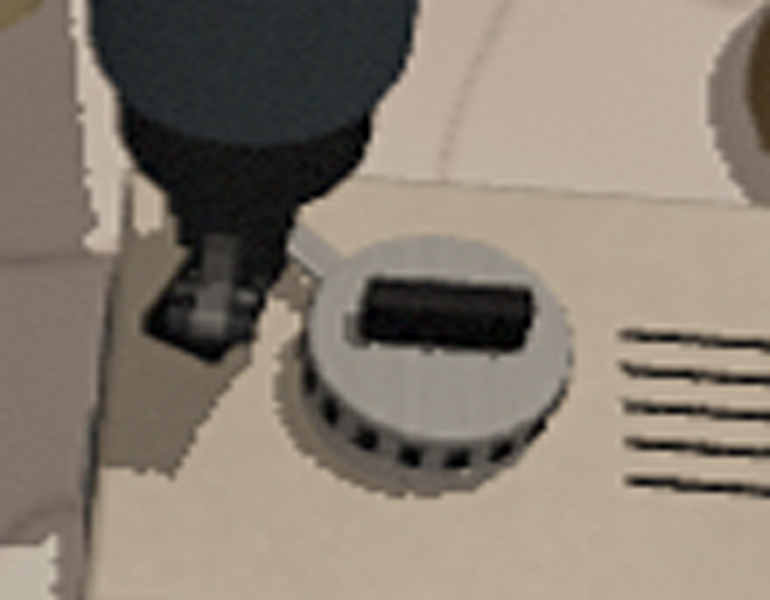

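```bash
python3 -m creep '[[0,0,5,0,1]]'
python3 -m creep '[[0,0,6,0,1]]'
python3 -c "
from h import *
tip()"
```

```text
t: 5.25
eef_pos: [0.539, -0.2236, 0.2701]
orientation: [0.001, 0.981, -0.192, 0.017]
wrist_force: [-16.3, 14.1, 44.4]
gripper_width: -0.001
t: 5.35
eef_pos: [0.5386, -0.2233, 0.2699]
orientation: [0.001, 0.981, -0.192, 0.018]
wrist_force: [-18.3, 14.9, 49.3]
gripper_width: -0.001
t 5.35 p [ 0.5386 -0.2233  0.2699] yaw -22.1 tilt 2.09 F [-18.3  14.9  49.3] T [5.5  6.69 0.09] g -0.001 q1,6 [-0.12  1.31]
axis [ 0.0352 -0.0096 -0.9993] tip [ 0.5447 -0.225   0.097 ]
```

The stop is solid at tip z ≈ 0.097 with 49 N, so the button is right down. I'll lift and check.

```bash
python3 -m creep '[[0,0,-20,0,1],[0,0,-40,0,1],[0,0,-40,0,1],[-10,-30,-10,0,1],[0,0,0,0,1]]'
python3 - <<'E'
from h import *
tip()
f=ctrl.grab_frame("side");cv2.imwrite("pics/s4.png",cv2.resize(f[235:335,285:395],None,fx=7,fy=6,interpolation=cv2.INTER_CUBIC))
E
```

```text
t: 5.85
eef_pos: [0.5358, -0.1902, 0.3833]
orientation: [0.001, 0.981, -0.192, 0.018]
wrist_force: [-0.3, -0.2, -0.5]
gripper_width: -0.003
t 5.85 p [ 0.5358 -0.1902  0.3833] yaw -22.2 tilt 2.03 F [-0.3 -0.2 -0.5] T [ 0.02  0.1  -0.02] g -0.003 q1,6 [-0.06  1.25]
axis [ 0.0343 -0.0086 -0.9994] tip [ 0.5418 -0.1917  0.2104]
```

View pics/s4.png

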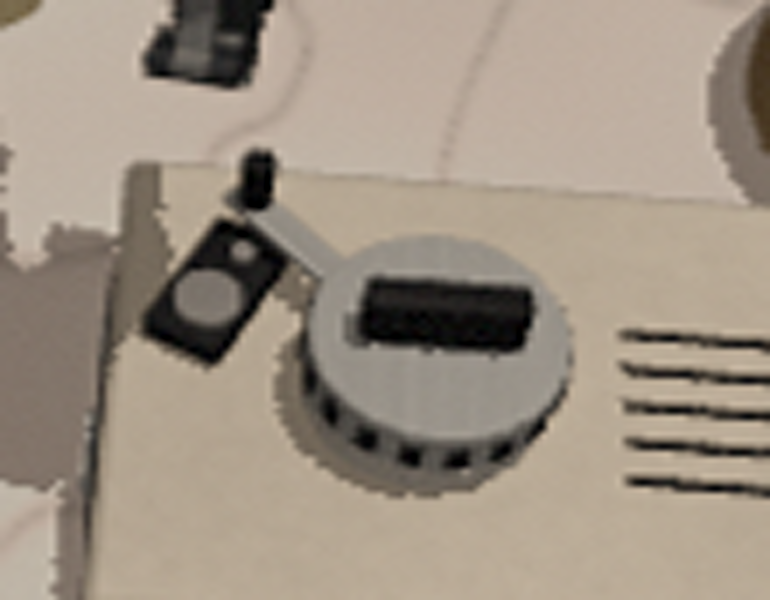

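The button and pin are now flush with the housing, and the head is still locked. Next I'll open the hand and roll about 173° so the later quarter turn stays within the last joint's range.

```bash
python3 -m creep '[[0,0,0,8.5,-1],[0,0,0,8.5,-1],[0,0,0,8.5,-1],[0,0,0,8.5,-1],[0,0,0,8.5,-1],[0,0,0,8.5,-1],[0,0,0,8.5,-1],[0,0,0,8.5,-1],[0,0,0,8.5,-1],[0,0,0,8.5,-1],[0,0,0,8.5,-1],[0,0,0,8.5,-1],[0,0,0,8.5,-1],[0,0,0,8.5,-1],[0,0,0,8.5,-1],[0,0,0,8.5,-1],[0,0,0,8.5,-1],[0,0,0,8.5,-1],[0,0,0,8.5,-1],[0,0,0,0,-1]]'
python3 - <<'E'
from h import *
tip()
to(.596,-.263,.36)
E
```

```text
t: 7.9
eef_pos: [0.5319, -0.2008, 0.35]
orientation: [-0.009, 0.051, 0.999, -0.001]
wrist_force: [-0.8, -0.3, 0.1]
gripper_width: 0.998
t 7.9 p [ 0.5319 -0.2008  0.35  ] yaw 174.11 tilt 1.03 F [-0.8 -0.3  0.1] T [ 0.01 -0.04 -0.02] g 0.998 q1,6 [-0.09 -1.59]
axis [-1.790e-02 -9.000e-04 -9.998e-01] tip [ 0.5288 -0.201   0.1771]
t 7.9 p [ 0.5319 -0.2008  0.35  ] yaw 174.11 tilt 1.03 F [-0.8 -0.3  0.1] T [ 0.01 -0.04 -0.02] g 0.998 q1,6 [-0.09 -1.59]
tool mm [-70.  -55.3 -11. ]
```

```bash
python3 -m creep '[[-26,-20,-3,5,-1],[-28,-20,-3,5,-1],[-14,-10,-3,0,-1],[0,0,-2,0,-1]]'
python3 - <<'E'
from h import *
tip(.155)
to(.602,-.264,.305)
f=ctrl.grab_frame("side");cv2.imwrite("pics/s5.png",cv2.resize(f[215:335,275:405],None,fx=6,fy=5,interpolation=cv2.INTER_CUBIC))
E
```

```text
t: 8.3
eef_pos: [0.591, -0.2645, 0.3544]
orientation: [-0.014, 0.133, 0.991, -0.001]
wrist_force: [-0.7, -0.2, 0.7]
gripper_width: 0.996
t 8.3 p [ 0.591  -0.2645  0.3544] yaw 164.66 tilt 1.57 F [-0.7 -0.2  0.7] T [ 0.02 -0.11 -0.03] g 0.996 q1,6 [-0.18 -1.66]
axis [-0.0274  0.0017 -0.9996] tip [ 0.5867 -0.2643  0.1995]
t 8.3 p [ 0.591  -0.2645  0.3544] yaw 164.66 tilt 1.57 F [-0.7 -0.2  0.7] T [ 0.02 -0.11 -0.03] g 0.996 q1,6 [-0.18 -1.66]
tool mm [-11.8   3.7  49.1]
```

View pics/s5.png

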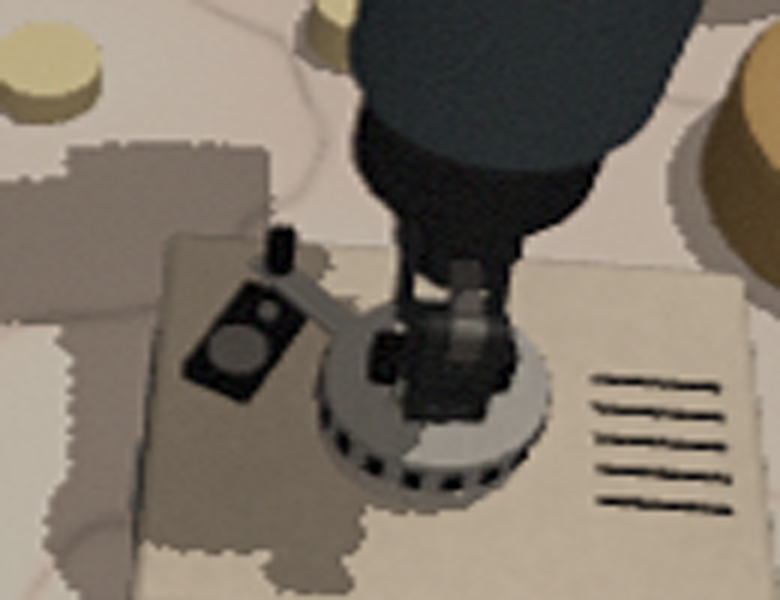

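```bash
python3 -m creep '[[-12,3.5,5,0,-1],[0,0,15,0,-1],[0,0,15,0,-1],[0,0,0,0,-1]]'
python3 - <<'E'
from h import *
tip(.155)
E
```

```text
t: 8.75
eef_pos: [0.6026, -0.2621, 0.3162]
orientation: [-0.015, 0.129, 0.992, -0.0]
wrist_force: [-0.0, -1.0, -0.2]
gripper_width: 1.002
t 8.75 p [ 0.6026 -0.2621  0.3162] yaw 165.15 tilt 1.69 F [-0.  -1.  -0.2] T [ 0.05 -0.02 -0.03] g 1.002 q1,6 [-0.17 -1.66]
axis [-0.0293  0.0034 -0.9996] tip [ 0.598  -0.2616  0.1613]
```

```bash
python3 -m creep '[[-2,-2,9,1,-1],[0,0,3,0,-1],[0,0,0,0,-1]]'
python3 - <<'E'
from h import *
tip(.155)
f=ctrl.grab_frame("side");cv2.imwrite("pics/s6.png",cv2.resize(f[215:335,275:405],None,fx=6,fy=5,interpolation=cv2.INTER_CUBIC))
E
```

```text
t: 9.05
eef_pos: [0.6041, -0.2639, 0.3041]
orientation: [-0.014, 0.137, 0.99, -0.001]
wrist_force: [0.6, 0.3, -0.6]
gripper_width: 0.997
t 9.05 p [ 0.6041 -0.2639  0.3041] yaw 164.25 tilt 1.66 F [ 0.6  0.3 -0.6] T [ 0.01 -0.06  0.03] g 0.997 q1,6 [-0.17 -1.67]
axis [-0.0287  0.0029 -0.9996] tip [ 0.5996 -0.2634  0.1492]
```

View pics/s6.png

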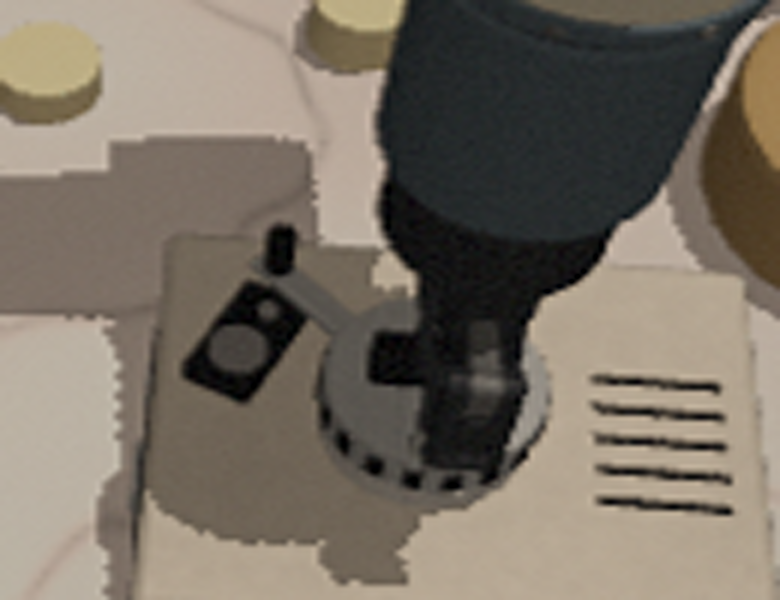

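The fingers straddle the bar and the grasp point is on the axis. Closing.

```bash
python3 -m creep '[[0,0,-1,0,1],[0,0,-1,0,1],[0,0,-1,0,1],[0,0,-1,0,1],[0,0,-1,0,1],[0,0,-1,0,1]]' 50
python3 - <<'E'
from h import *
tip(.155)
E
```

```text
t: 9.7
eef_pos: [0.6042, -0.2639, 0.3118]
orientation: [-0.014, 0.137, 0.99, -0.0]
wrist_force: [-0.1, 0.6, -3.6]
gripper_width: 0.151
t 9.7 p [ 0.6042 -0.2639  0.3118] yaw 164.25 tilt 1.56 F [-0.1  0.6 -3.6] T [-0.01 -0.06 -0.01] g 0.151 q1,6 [-0.17 -1.67]
axis [-0.027   0.003  -0.9996] tip [ 0.6    -0.2635  0.1569]
```

```bash
python3 -m creep '[[0,0,0,0,-0.3],[0,0,0,0,-0.3],[0,0,4,0,-0.3],[0,0,4,0,-0.3],[0,0,3,0,-0.3]]' 50
python3 -c "
from h import *
tip(.155)"
```

```text
t: 10.2
eef_pos: [0.6042, -0.2641, 0.3011]
orientation: [-0.013, 0.137, 0.991, -0.001]
wrist_force: [0.3, 0.7, -0.4]
gripper_width: 0.652
t 10.2 p [ 0.6042 -0.2641  0.3011] yaw 164.27 tilt 1.44 F [ 0.3  0.7 -0.4] T [-0.01 -0.06 -0.01] g 0.652 q1,6 [-0.17 -1.67]
axis [-0.0251  0.0019 -0.9997] tip [ 0.6003 -0.2638  0.1462]
```

```bash
python3 -m creep '[[0,0,-1,0,1],[0,0,0,0,1],[0,0,0,0,1],[0,0,0,0,1],[0,0,0,0,1]]' 50
python3 -c "
from h import *
tip(.155)"
```

```text
t: 10.7
eef_pos: [0.6043, -0.2641, 0.3021]
orientation: [-0.013, 0.137, 0.991, -0.001]
wrist_force: [1.7, -0.0, 1.1]
gripper_width: 0.15
t 10.7 p [ 0.6043 -0.2641  0.3021] yaw 164.27 tilt 1.44 F [ 1.7 -0.   1.1] T [ 0.15 -0.15 -0.01] g 0.15 q1,6 [-0.17 -1.67]
axis [-0.0251  0.0017 -0.9997] tip [ 0.6004 -0.2638  0.1472]
```

```bash
python3 -m creep '[[0,0,0,-5,1],[0,0,0,-5,1],[0,0,0,-5,1],[0,0,0,-5,1]]'
python3 -c "
from h import *
tip(.155)"
```

```text
t: 11.1
eef_pos: [0.6044, -0.264, 0.3021]
orientation: [-0.012, -0.043, 0.999, 0.002]
wrist_force: [-1.0, -0.8, 0.2]
gripper_width: 0.153
t 11.1 p [ 0.6044 -0.264   0.3021] yaw -175.05 tilt 1.43 F [-1.  -0.8  0.2] T [-0.32  0.32 -0.06] g 0.153 q1,6 [-0.17 -1.31]
axis [-0.0248  0.002  -0.9997] tip [ 0.6005 -0.2637  0.1471]
```

```bash
python3 -m creep '[[0,0,0,-8,1],[0,0,0,-8,1],[0,0,0,-8,1],[0,0,0,-8,1],[0,0,0,-8,1],[0,0,0,-8,1],[0,0,0,-8,1],[0,0,0,-8,1],[0,0,0,-4,1]]'
python3 - <<'E'
from h import *
tip(.155)
f=ctrl.grab_frame("side");cv2.imwrite("pics/s7.png",cv2.resize(f[215:335,275:405],None,fx=6,fy=5,interpolation=cv2.INTER_CUBIC))
E
```

```text
t: 12.0
eef_pos: [0.6041, -0.2653, 0.3026]
orientation: [-0.01, -0.614, 0.789, 0.007]
wrist_force: [4.2, 0.7, -3.2]
gripper_width: 0.155
t 12.0 p [ 0.6041 -0.2653  0.3026] yaw -104.22 tilt 1.4 F [ 4.2  0.7 -3.2] T [ 0.06 -2.29 -0.24] g 0.155 q1,6 [-0.18 -0.07]
axis [-2.440e-02 -5.000e-04 -9.997e-01] tip [ 0.6003 -0.2653  0.1477]
```

View pics/s7.png

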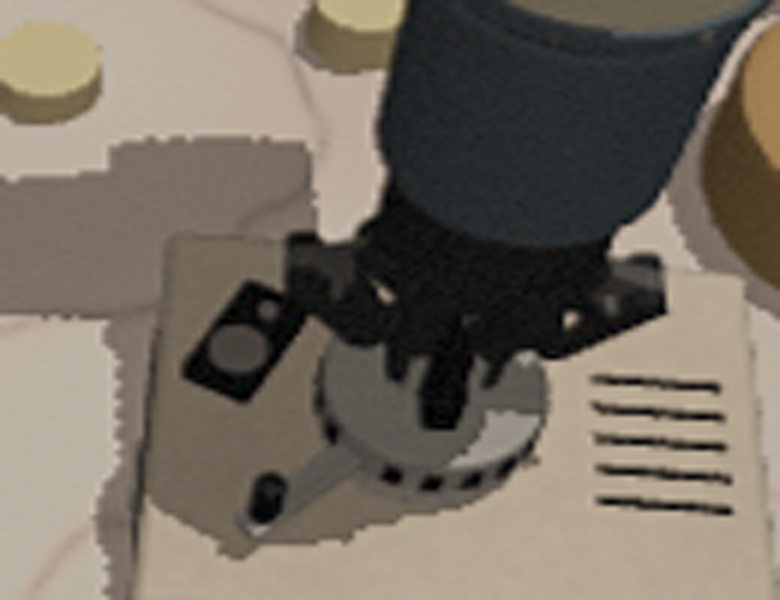

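The lever has swung a quarter turn, with the post now at (265,495) in the crop. Lifting straight up.

```bash
python3 -m creep '[[0,0,0,0,1],[0,0,-6,0,1],[0,0,-10,0,1],[0,0,-12,0,1],[0,0,-12,0,1]]'
python3 - <<'E'
from h import *
tip(.155)
f=ctrl.grab_frame("side");cv2.imwrite("pics/s8.png",cv2.resize(f[215:335,275:405],None,fx=6,fy=5,interpolation=cv2.INTER_CUBIC))
E
```

```text
t: 12.55
eef_pos: [0.6039, -0.2648, 0.3403]
orientation: [-0.013, -0.612, 0.79, 0.012]
wrist_force: [-0.2, -0.1, -4.1]
gripper_width: 0.153
t 12.55 p [ 0.6039 -0.2648  0.3403] yaw -104.48 tilt 2.06 F [-0.2 -0.1 -4.1] T [ 0.01 -0.2  -0.03] g 0.153 q1,6 [-0.18 -0.08]
axis [-0.0358  0.0035 -0.9994] tip [ 0.5983 -0.2642  0.1854]
```

View pics/s8.png

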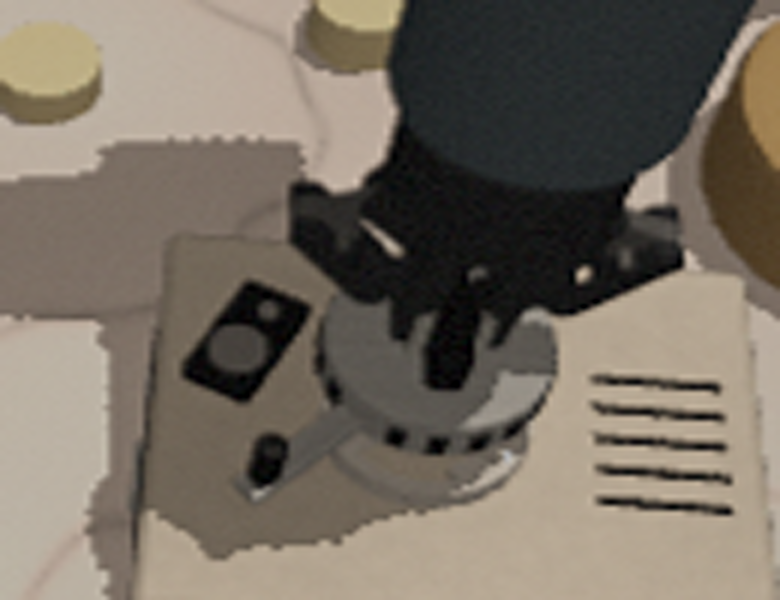

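The head is clear of the ring and level. I'll raise it and carry it to the rack.

```bash
python3 -m creep '[[0,0,-15,0,1],[-8,3,-15,0,1],[-15,6,-8,0,1],[-22,9,-3,0,1],[-28,11,-3,0,1],[-28,11,-3,0,1],[-28,11,-3,0,1],[-28,11,-3,0,1],[-28,11,-3,0,1],[-28,11,-3,0,1],[-28,11,-3,0,1],[-28,11,-3,0,1],[-28,11,-3,0,1],[-20,8,-3,0,1],[-10,4,-2,0,1]]' 80
python3 -c "
from h import *
tip(.155)
to(.533,.217,.36)"
```

```text
t: 14.1
eef_pos: [0.5535, 0.103, 0.4228]
orientation: [-0.016, -0.61, 0.792, 0.016]
wrist_force: [-0.7, -0.5, -4.5]
gripper_width: 0.149
t 14.1 p [0.5535 0.103  0.4228] yaw -104.74 tilt 2.63 F [-0.7 -0.5 -4.5] T [-0.03 -0.26  0.03] g 0.149 q1,6 [ 0.45 -0.71]
axis [-0.0456  0.0061 -0.9989] tip [0.5464 0.104  0.2679]
t 14.1 p [0.5535 0.103  0.4228] yaw -104.74 tilt 2.63 F [-0.7 -0.5 -4.5] T [-0.03 -0.26  0.03] g 0.149 q1,6 [ 0.45 -0.71]
tool mm [-105.4   45.9   64.3]
```

```bash
python3 -m creep '[[-15,6,2,0,1],[-22,9,2,0,1],[-24,11,5,0,1],[-22,10,5,0,1],[-12,5,5,0,1],[-5,3,10,0,1],[0,0,10,0,1],[0,0,0,0,1]]'
python3 - <<'E'
from h import *
tip(.155)
f=ctrl.grab_frame("side");cv2.imwrite("pics/s9.png",cv2.resize(f[75:215,215:375],None,fx=5,fy=4,interpolation=cv2.INTER_CUBIC))
E
```

```text
t: 14.9
eef_pos: [0.5301, 0.2152, 0.3834]
orientation: [-0.018, -0.61, 0.792, 0.016]
wrist_force: [0.1, 0.7, -4.5]
gripper_width: 0.151
t 14.9 p [0.5301 0.2152 0.3834] yaw -104.72 tilt 2.8 F [ 0.1  0.7 -4.5] T [-0.09 -0.22 -0.  ] g 0.151 q1,6 [ 0.65 -0.9 ]
axis [-0.0487  0.0035 -0.9988] tip [0.5226 0.2158 0.2286]
```

View pics/s9.png

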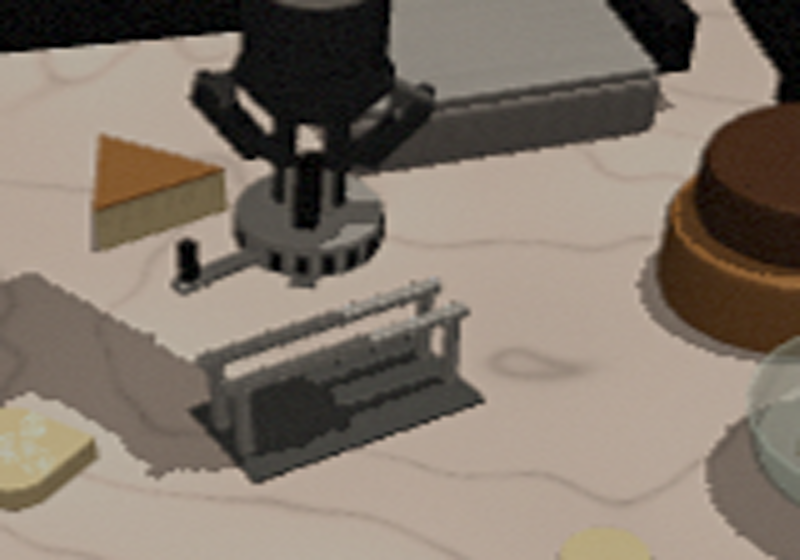

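```bash
python3 -m creep '[[-2,-6,8,0,1],[-1,-5,10,0,1],[0,0,12,0,1],[0,0,12,0,1],[0,0,0,0,1]]'
python3 -c "
from h import *
tip(.155)"
```

```text
t: 15.45
eef_pos: [0.5427, 0.2123, 0.3389]
orientation: [-0.017, -0.609, 0.793, 0.016]
wrist_force: [0.1, -0.3, -4.6]
gripper_width: 0.147
t 15.45 p [0.5427 0.2123 0.3389] yaw -104.98 tilt 2.65 F [ 0.1 -0.3 -4.6] T [-0.1  -0.17  0.06] g 0.147 q1,6 [ 0.63 -0.89]
axis [-0.0461  0.0037 -0.9989] tip [0.5355 0.2129 0.184 ]
```

```bash
python3 -m creep '[[-4,2,6,0,1],[0,0,8,0,1],[0,0,6,0,1],[0,0,0,0,1]]'
python3 - <<'E'
from h import *
tip(.155)
f=ctrl.grab_frame("side");cv2.imwrite("pics/s10.png",cv2.resize(f[95:215,225:355],None,fx=6,fy=5,interpolation=cv2.INTER_CUBIC))
f=ctrl.grab_frame("top");cv2.imwrite("pics/t10.png",cv2.resize(f[145:245,165:285],None,fx=6,fy=6,interpolation=cv2.INTER_CUBIC))
E
```

```text
t: 15.85
eef_pos: [0.5417, 0.2167, 0.3176]
orientation: [-0.017, -0.608, 0.793, 0.015]
wrist_force: [-0.2, 0.2, -4.2]
gripper_width: 0.149
t 15.85 p [0.5417 0.2167 0.3176] yaw -105.04 tilt 2.59 F [-0.2  0.2 -4.2] T [-0.07 -0.16  0.01] g 0.149 q1,6 [ 0.64 -0.89]
axis [-0.045   0.0039 -0.999 ] tip [0.5347 0.2173 0.1628]
```

View pics/s10.png

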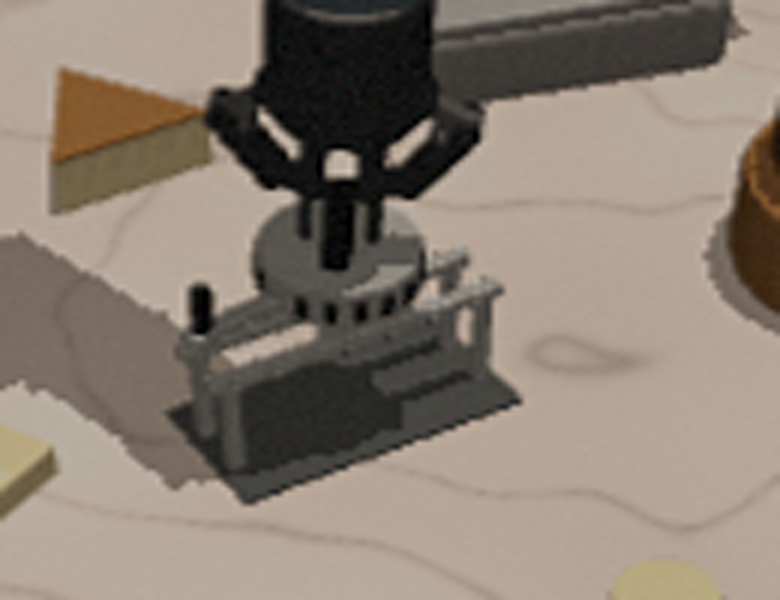

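View pics/t10.png

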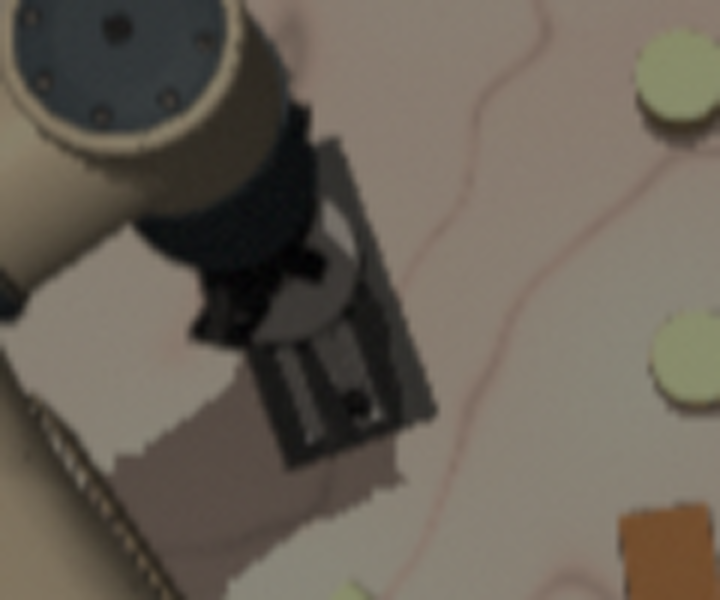

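The head is centred over the rails in both views. I'll lower it to contact in small steps.

```bash
python3 -m creep '[[0,0,4,0,1],[0,0,4,0,1],[0,0,0,0,1]]'
python3 -m creep '[[0,0,3,0,1]]'
python3 -m creep '[[0,0,3,0,1]]'
python3 -c "
from h import *
tip(.155)"
```

```text
t: 16.25
eef_pos: [0.5418, 0.2169, 0.3112]
orientation: [-0.015, -0.608, 0.793, 0.015]
wrist_force: [0.2, 0.2, -4.4]
gripper_width: 0.149
t: 16.35
eef_pos: [0.5419, 0.2169, 0.3086]
orientation: [-0.014, -0.608, 0.793, 0.015]
wrist_force: [-0.1, -0.2, -3.1]
gripper_width: 0.148
t: 16.45
eef_pos: [0.5417, 0.2171, 0.3076]
orientation: [-0.013, -0.609, 0.793, 0.014]
wrist_force: [-9.8, 1.3, 19.3]
gripper_width: 0.149
t 16.45 p [0.5417 0.2171 0.3076] yaw -104.98 tilt 2.24 F [-9.8  1.3 19.3] T [ 0.08  3.71 -0.15] g 0.149 q1,6 [ 0.64 -0.89]
axis [-0.0387  0.0063 -0.9992] tip [0.5357 0.218  0.1527]
```

There is contact with 19 N at the expected height. I'll relax, then open.

```bash
python3 -m creep '[[0,0,0,0,1],[0,0,0,0,0.6],[0,0,0,0,0.4],[0,0,0,0,0.2],[0,0,0,0,0],[0,0,0,0,-0.5],[0,0,0,0,-0.5]]' 20
python3 - <<'E'
from h import *
tip(.155)
f=ctrl.grab_frame("side");cv2.imwrite("pics/s11.png",cv2.resize(f[95:215,225:355],None,fx=6,fy=5,interpolation=cv2.INTER_CUBIC))
E
```

```text
t: 17.15
eef_pos: [0.5428, 0.2173, 0.3105]
orientation: [-0.01, -0.609, 0.793, 0.013]
wrist_force: [0.5, -0.1, -0.7]
gripper_width: 0.753
t 17.15 p [0.5428 0.2173 0.3105] yaw -104.94 tilt 1.91 F [ 0.5 -0.1 -0.7] T [-0.06 -0.08 -0.05] g 0.753 q1,6 [ 0.64 -0.89]
axis [-0.0322  0.0085 -0.9994] tip [0.5378 0.2186 0.1556]
```

View pics/s11.png

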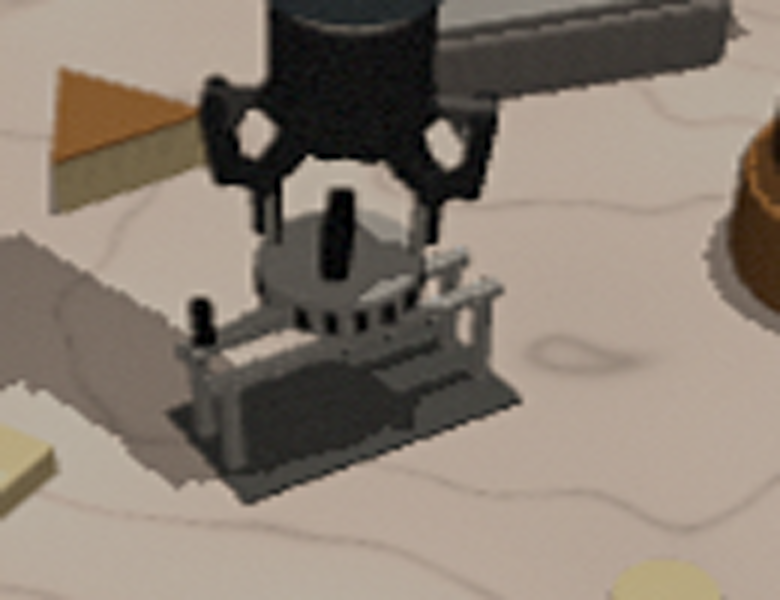

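The head stands free between the open fingers. Retreating straight up, then away.

```bash
python3 -m creep '[[0,0,0,0,-1],[0,0,-10,0,-1],[0,0,-20,0,-1],[0,0,-30,0,-1],[0,0,-40,0,-1],[0,0,-40,0,-1],[0,40,-10,0,-1],[0,40,-5,0,-1],[0,40,-5,0,-1],[0,40,-5,0,-1],[0,30,-3,0,-1],[0,0,0,0,-1],[0,0,0,0,-1]]'
python3 - <<'E'
from h import *
st()
f=ctrl.grab_frame("side");cv2.imwrite("pics/s12.png",cv2.resize(f[95:215,225:355],None,fx=6,fy=5,interpolation=cv2.INTER_CUBIC))
g=ctrl.grab_frame("top");cv2.imwrite("pics/t12.png",g)
P=lambda z:np.array([[.533,.217,z]])
for z in(.085,.133,.163):print(proj("side",P(z)),proj("top",P(z)))
for n in("top","side"):
  for t,h in(("goat_a",.03),("heart",.024),("wedge",.048),("octagon",.028),("block",.04),("head",0.18)):
    print(n,t,[(round(d['conf'],2),back(n,*(np.array(d['rect'])*[560,420,560,420])[:2]+(np.array(d['rect'])*[560,420,560,420])[2:]/2,h/2)[:2].round(3)) for d in ctrl.boxes_of(t,n)[:2]])
E
```

```text
t: 18.5
eef_pos: [0.3589, 0.2642, 0.5]
orientation: [-0.006, -0.608, 0.793, 0.014]
wrist_force: [1.1, 0.3, -0.4]
gripper_width: 0.998
t 18.5 p [0.3589 0.2642 0.5   ] yaw -105.05 tilt 1.73 F [ 1.1  0.3 -0.4] T [-0.04 -0.09 -0.03] g 0.998 q1,6 [ 0.97 -1.24]
[[281.69866929 157.94842008]] [[213.18361041 191.88596096]]
[[281.37711636 146.15711941]] [[210.99123037 189.46845201]]
[[281.16510655 138.38274936]] [[209.5533003  187.88286523]]
top goat_a [(0.76, array([0.495, 0.006])), (0.6, array([0.655, 0.005]))]
top heart [(0.63, array([0.337, 0.193]))]
top wedge []
top octagon [(0.7, array([ 0.329, -0.183]))]
top block [(0.67, array([0.38 , 0.014]))]
top head [(0.68, array([0.52 , 0.219]))]
side goat_a [(0.9, array([0.652, 0.011])), (0.81, array([0.499, 0.005]))]
side heart [(0.94, array([0.333, 0.197])), (0.65, array([0.444, 0.485]))]
side wedge [(0.82, array([0.442, 0.486]))]
side octagon [(0.98, array([ 0.33 , -0.175])), (0.39, array([0.534, 0.342]))]
side block [(0.98, array([0.379, 0.017]))]
side head [(0.98, array([0.52 , 0.255]))]
```

View pics/s12.png

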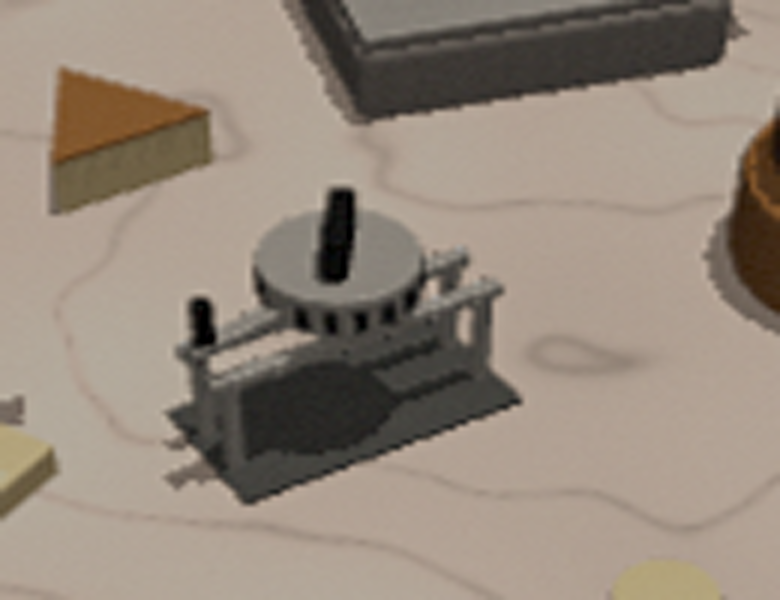

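View pics/t12.png

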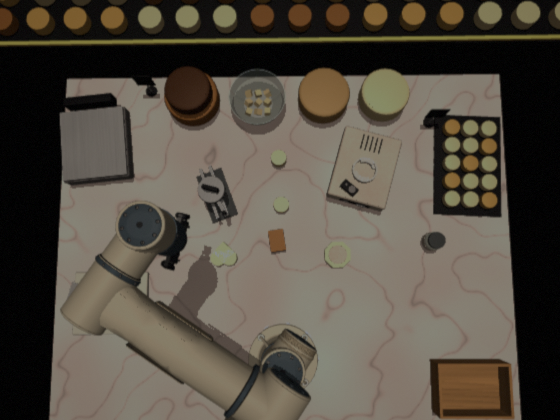

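Run:
```python
from h import *
a=np.radians(210)
for z in(.115,.147):
  p=proj("side",[[.533+.085*np.cos(a),.217+.085*np.sin(a),z]])[0];print((p-[225,95]+.5)*[6,5]-.5)
u=np.radians(75)
for s in(1,-1):print((proj("side",[[.533+s*.026*np.cos(u),.217+s*.026*np.sin(u),.163]])[0]-[225,95]+.5)*[6,5]-.5)
ctrl.sign_off()
```

```text
[206.26325509 346.54382179]
[201.79504038 306.35780758]
[344.46202239 189.2357145 ]
[334.37446213 249.4561668 ]
the job is handed in; nothing more can be done
```

The grating head is standing upright on the two rails of the draining rack, and I've handed the job in. No verdict is reported back.

- **Release:** I pressed the button with the shut fingers until it stopped hard at 49 N. In the picture the button and pin were then flush with the housing, and the head was still locked.
- **Turn:** I pinched the grip bar and turned the head about 91° anticlockwise with it, instead of pushing the post. My first pinch sat too high on the bar, so I took it again lower down.
- **Lift and placing:** I lifted the head clear of the mount and carried it to the rack. I lowered it until it touched at the expected height (19 N), then let go and moved the arm well away.

**Last checks:**
- **Position:** In the side picture the drum centre is within 1 pixel of where a head standing centred on the rails should be. The post and grip bar match to about 1 pixel, which fits an upright head.
- **Contact:** The wrist force was near zero and the arm was clear of everything.
- **Cheeses:** They were still where I first measured them, within about 1 cm of detection noise. The wedge was missed in the last top view but showed in the side view unmoved.
- **Jar:** I didn't measure it again, but it looks unmoved in the top picture and I never went near it.
- **Disagreements:** The trained networks' box positions for the head were 1 to 4 cm off, because they were worked out at a rough height, so I relied on the drum and post match instead. The gripper's tilt also drifted up to 2.8° while carrying, but the head settled flat once I let go.

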